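# Sleeve a doming punch and hold it ready over the doming cube

### The arm

A 7-joint arm with a two-finger parallel gripper is mounted at the origin on a cart in front of the work surface, level with it; the furniture and walls round the work are solid. World frame = base frame: x ahead of the robot, y to its left, z up, the work surface at z = 0. Lengths are in m, angles in rad, forces in N, time in s.
With the tool pointing down it reaches from about 0.425 to 0.875 m from the base axis. Payload 8.4 kg.
Tool frame: the origin (TCP) lies midway between the tips of the shut fingers; the grasp point (between the pads) lies 19 mm behind it; z points along the fingers, y is the direction in which the jaws open and shut (so a half turn about z gives the same grasp; the last joint's range is limited). The gripper opens to 85 mm and grips with 20 to 120 N. Pads are 22 mm wide; open, the fingers measure 114 mm over their backs; the gripper's body (76 mm by 85 mm) begins 54 mm behind the grasp point. The pads swing forward as they close: fully open they stand 13 mm farther back than shut.
Start: joints at [1.119, 0.333, 0.04, 1.465, -0.013, 1.343, -0.059], TCP at [0.225, -0.61, 0.231] pointing down, gripper open.
Joint ranges: [-2.58, 2.58], [-0.38, 2.09], [-1.3, 1.39], [0.25, 2.4], [-1.5, 4.64], [0.08, 2.09], [-2.65, 2.65]. Speed limits (rad/s): [2.22, 2.22, 2.79, 2.79, 3.14, 3.14, 3.14].

### API

Orientations are given as a unit quaternion [w, x, y, z].
In Python, from rig import robot gives the robot as it stands.
- The arm moves only by the tool arm_command, never from a script. Its argument "commands" is a list of rows, each a list of 3 entries, a list of its own where there are three numbers: the shift along the world's x, y, z in cm, then the turn, a rotation vector about the world's x, y, z in degrees, then the closure, from -1 (fully open) to 1 (shut). A call has 1 to 12 rows; each row is the pose to reach, as a shift and turn from the pose commanded when the call began; what a row does not reach only later rows make up. A row lasts 1/10 s, in which the tool goes at most 50 mm and 8.59 degrees, less where a joint would pass 70% of its speed; a pose out of reach is approached as far as the arm can. A call with a gripper value outside its range is refused whole. The fingers move at their own pace and stop on an object; "newtons" is the grip in N (left out, the last holds). Time passes only in rows, so rows that repeat a pose let the fingers close. It gives the time, the measured TCP pose, the force and the opening at its end, in the units of the state.
- robot.get_state(): the state, without advancing time (a new reading comes with each control period).
- robot.camera(name): name is "scene" or "top" or "wrist"; returns a dict with "pixels" (420x560x3 uint8, red, green, blue), "range_z" (420x560 float32, m along the optical axis (not along the pixel's ray), 0 where there is no reading), "fx", "fy", "cx", "cy" (pixels), "extrinsics" (4x4, takes a point from world to camera coordinates); the wrist camera has in their place "tool_from_camera" (4x4, takes a point from camera to tool coordinates, whose origin is the TCP and whose axes are the flange's). Camera axes: x right, y up, looking along -z (the intrinsics and any distortion apply to the point x, -y, -z); pixel columns grow to the right and rows downward; lengths in m; the calibration is good to about 2 mm. A picture is of the moment at which its call begins: read the wrist's pose just before it.
- robot.job_done(): hands the job in, once; it reports no verdict.
Trained networks look in the newest picture that a camera, given by its name, has taken for a name from the list of things; names that differ only in an ending like _2 or _b are one class to them, and where a whole thing is asked for, a point or a joint stands for the part that bears it (a point fixed in the world has none). Each returns a list of dicts, best first, with "conf" (0 to 1); they miss things now and then, are a little off and sometimes report something else, mostly with a low value. They report only what shows in the picture. A call takes as long as a camera call. They do not tell look-alikes from the thing itself.
- robot.trace(camera, target): "region" (420x560 bool, what is visible of it) and "extent" ([left, top, right, bottom] in pixels, round what is visible of it).
The state is a dict: "time_s": time; "joints": joint angles; "joint_vel": joint speeds; "tau": joint torques, N m; "eef_pos": TCP position; "eef_rot": TCP orientation; "force": force on the tool from outside, world axes, zero at the start; "torque": the same for the moment, N m; "opening": finger opening in m.
Only numpy, scipy, OpenCV 4.12 (cv2) and the standard library are available. Lean on these libraries where they do the work, as an engineer would, in place of code of your own. Each camera call takes 0.05 s, during which the arm holds its last target. There are 200 camera calls.

### The job

Push the loose steel sleeve over the spigot on top of the doming punch, fully down onto the collar, while the punch stands in its wooden block, and let go of the sleeve. Then take the punch by its thick collar, lift it out with the sleeve still on, and carry it over the things in between, without disturbing anything, to the brass doming cube. Finish still holding the punch upright with its ball tip hovering over the centre of the cube's top, about 5 mm clear of it; the punch must never touch the cube.

Things in the scene. Friction and masses are not known exactly. Their poses are not given: they have to be found in the camera images.
- sleeve_mid (a point): Loose plain steel tube, 21 mm outside diameter, 15 mm bore right through, 26 mm long, standing upright on the worktop; the point is its centre, half-way up (13 mm above its lower end). z along its axis; either end may go down.
- punch_collar (a point): Steel doming punch, 78 mm long, about 0.2 kg, upright in the wooden block. From below: 18 mm shank with ball end, 24 mm long, in the block; collar 26 mm diameter, 36 mm high, resting on the block's top, to be gripped; spigot 12 mm diameter, 18 mm high, coned end. The point is the collar's centre, half-way up, 42 mm above the tip, 18 mm above the block's top. z up along the punch.
- punch_shoulder (a point): Upper face of the punch's collar, on the axis, at the root of the spigot, 60 mm above the tip; the sleeve sits here when fully home (then its top is 26 mm above this point).
- punch_tip (a point): Lowest point of the punch's ball end (9 mm radius), on its axis; z points up along the punch.
- punch_holder: Fixed pale wooden block, 60 x 60 x 34 mm, one 21 mm hole upright through its middle in which the punch stands (1.5 mm play all round) and two small empty holes; origin at the centre of its underside. It stands either left or right of the clutter in the middle of the worktop, the brass cube on the other side.
- cube_top (a point): Centre of the upper face of the brass doming cube, a loose 40 mm cube with round hollows in its faces, standing on the worktop; the flat top is 40 mm above the worktop. Clearance is measured from this point. z up.
- dapping_block: The same brass cube, 0.48 kg; origin at the centre of its underside.
- punch_stand_mid (a point): Bystander between punch and cube: pale wooden stand 45 x 85 mm, with four punches in it, 72 mm high; the point is 17 mm above its underside.
- wash_bottle_mid (a point): Bystander behind it: white bottle with red cap and bent spout, 133 mm high, about 55 mm across; the point is 50 mm above its underside.
- beeswax_mid (a point): Bystander: round cake of wax, 45 mm across, 20 mm high; the point is its centre.
- solder_spool_mid (a point): Bystander: small spool, 36 mm across, 20 mm high; the point is its centre.
There are look-alikes about, which are no part of the job. There is more than one size of the part that bears punch_collar; the job needs the larger. Several things look just like the dapping_block: the one meant starts nearest to the robot's base.

How it is judged:
On the way:
1. the sleeve is fully down on the punch's collar and let go, the punch still standing in its block (horizontal distance between sleeve_mid and punch_shoulder below 0.004 m and z of sleeve_mid in the frame of punch_shoulder between 0.01 and 0.016 m and angle between the z axis of sleeve_mid and the z axis of punch_shoulder, either way round below 0.15 rad and contact force between the fingers and sleeve below 0.1 N and distance of punch_collar from where it was at the start of the episode below 0.008 m and angle between punch_tip's own z axis and vertical below 0.1 rad), for 0.2 s.
At the end, for the whole second after the job is handed in: The gripper still holds the punch, at rest and upright (within 0.1 rad), its tip within 6 mm of the centre line of the cube and 1.5 to 13 mm above the cube's top, not touching it, with the sleeve still on the spigot and down on the collar (within 3 mm) (horizontal distance between sleeve_mid and punch_shoulder below 0.004 m and z of sleeve_mid in the frame of punch_shoulder between 0.01 and 0.016 m and angle between the z axis of sleeve_mid and the z axis of punch_shoulder, either way round below 0.15 rad and z of punch_tip in the frame of cube_top between 0.0015 and 0.013 m and horizontal distance between punch_tip and cube_top below 0.006 m and angle between punch_tip's own z axis and vertical below 0.1 rad and contact force between the fingers and punch above 2 N and contact force between punch and dapping_block below 0.05 N and linear speed of punch below 0.01 m/s and angle between cube_top's own z axis and vertical below 0.05 rad); the arm keeps its last pose, push and grip.
It fails at once if the punch or sleeve touches the brass cube (contact force between any of punch, sleeve and dapping_block above 0.3 N).
It fails at once if the brass cube is shifted more than 10 mm (distance of cube_top from where it was at the start of the episode above 0.01 m).
It fails at once if a bystander is shifted more than 15 mm or knocked over (distance of any of punch_stand_mid, wash_bottle_mid, beeswax_mid, solder_spool_mid from where it was at the start of the episode above 0.015 m or angle between any of punch_stand_mid, wash_bottle_mid, beeswax_mid, solder_spool_mid's own z axis and vertical above 0.3 rad).
It also fails if it takes over 67 s, if anything falls off the work surface, if the arm or the gripper's body presses on something with over 40 N, if the wrist force passes 120 N, or if a joint passes its speed limit or range.

## Working session

There is one attempt and no reset: what is moved stays moved. The work goes in short steps, Python scripts to look and compute and a tool call to move; the robot and the scene stay as the last step left them, time stands still between calls to the robot, and variables do not carry over. Pictures are saved under pics/ and viewed, about 8 in all and at most 12, crops included, and the job is handed in when it is done.

Besides the shell and the picture viewer there is one more tool, called after "Request:" in YAML: its name, and indented under it one key for each argument. arm_command: Moves the arm, as the interface text tells. Its arguments: {"type":"object","properties":{"commands":{"type":"array"},"newtons":{"type":"number"}},"required":["commands"]}

```bash
mkdir -p pics; cat > h.py <<'E'
import numpy as np, cv2
from rig import robot
from scipy.spatial.transform import Rotation as R
def cam(n):
    s=robot.get_state(); c=robot.camera(n)
    if 'extrinsics' in c: W=np.linalg.inv(np.array(c['extrinsics']))
    else:
        T=np.eye(4); q=s['eef_rot']; T[:3,:3]=R.from_quat([q[1],q[2],q[3],q[0]]).as_matrix(); T[:3,3]=s['eef_pos']
        W=T@np.array(c['tool_from_camera'])
    c['W']=W; return c
def pts(c,v,u):
    z=c['range_z'][v,u]; 
    P=np.stack([(u-c['cx'])/c['fx']*z,-(v-c['cy'])/c['fy']*z,-z,np.ones_like(z)],-1)
    return (P@c['W'].T)[...,:3]
def cloud(c):
    v,u=np.mgrid[0:420,0:560]; return pts(c,v,u)
def proj(c,p):
    q=np.linalg.inv(c['W'])@np.r_[p,1]; return c['cx']+c['fx']*q[0]/-q[2], c['cy']-c['fy']*q[1]/-q[2]
def save(c,name,crop=None,k=1):
    im=c['pixels'][...,::-1]
    if crop: l,t,r,b=crop; im=im[t:b,l:r]
    cv2.imwrite('pics/'+name,cv2.resize(im,None,fx=k,fy=k,interpolation=cv2.INTER_CUBIC))
E
python3 - <<'E'
from h import *
ims=[]
for n in ['scene','top']:
    c=cam(n); save(c,n+'.png',None,1.4); X=cloud(c); ok=c['range_z']>0
    print(n,c['W'][:3,3].round(3),c['fx'],[k for k in c])
    for t in ['sleeve_mid','punch_collar','punch_holder','dapping_block','punch_stand_mid','wash_bottle_mid','beeswax_mid','solder_spool_mid']:
        for d in robot.trace(n,t):
            m=d['region']&ok
            if m.sum()<3: continue
            P=X[m]; print(t,round(d['conf'],2),np.array(d['extent']).astype(int),'med',np.median(P,0).round(3),'lo',np.percentile(P,3,0).round(3),'hi',np.percentile(P,97,0).round(3))
E
```

```text
scene [ 0.536 -0.858  0.599] 455.56979852117666 ['pixels', 'range_z', 'fx', 'fy', 'cx', 'cy', 'extrinsics', 'W']
sleeve_mid 0.43 [228 241 244 265] med [ 0.429 -0.243  0.017] lo [ 0.417 -0.249 -0.   ] hi [ 0.439 -0.213  0.027]
punch_collar 0.58 [289 304 303 332] med [ 0.539 -0.402  0.041] lo [ 0.53  -0.406  0.008] hi [ 0.547 -0.393  0.06 ]
punch_collar 0.57 [267 251 281 281] med [ 0.504 -0.324  0.065] lo [ 0.491 -0.329  0.037] hi [ 0.515 -0.312  0.087]
punch_holder 0.61 [253 260 296 308] med [ 0.505 -0.336  0.033] lo [ 0.469 -0.353  0.004] hi [ 0.536 -0.296  0.036]
dapping_block 0.74 [190 268 217 290] med [ 0.377 -0.317  0.018] lo [ 0.358 -0.329  0.004] hi [ 0.394 -0.293  0.021]
dapping_block 0.73 [257 182 284 210] med [ 0.48  -0.081  0.032] lo [ 0.458 -0.092  0.005] hi [ 0.501 -0.05   0.041]
punch_stand_mid 0.33 [255 264 295 304] med [ 0.504 -0.336  0.033] lo [ 0.469 -0.353  0.003] hi [ 0.536 -0.297  0.036]
punch_stand_mid 0.2 [219 176 235 191] med [ 0.382 -0.018  0.019] lo [ 0.366 -0.027  0.001] hi [0.395 0.005 0.022]
wash_bottle_mid 0.97 [328 173 355 230] med [ 0.623 -0.15   0.064]
[... 1307 characters left out ...]
0.043]
dapping_block 0.82 [169 171 195 197] med [0.551 0.013 0.039] lo [ 0.53  -0.008  0.001] hi [0.577 0.038 0.043]
punch_stand_mid 0.84 [251 178 297 202] med [ 0.537 -0.186  0.034] lo [ 0.518 -0.227  0.001] hi [ 0.562 -0.146  0.069]
punch_stand_mid 0.64 [204 204 231 230] med [ 0.477 -0.065  0.039] lo [ 0.457 -0.087  0.001] hi [ 0.499 -0.043  0.043]
wash_bottle_mid 0.58 [235 139 267 166] med [ 0.614 -0.133  0.083] lo [ 0.6   -0.158 -0.001] hi [ 0.657 -0.107  0.128]
beeswax_mid 0.88 [315 256 338 271] med [ 0.374 -0.303  0.019] lo [ 0.357 -0.321  0.011] hi [ 0.392 -0.284  0.023]
solder_spool_mid 0.48 [182 251 201 271] med [ 0.38  -0.008  0.02 ] lo [ 0.365 -0.023  0.002] hi [0.396 0.008 0.023]
```

View pics/scene.png

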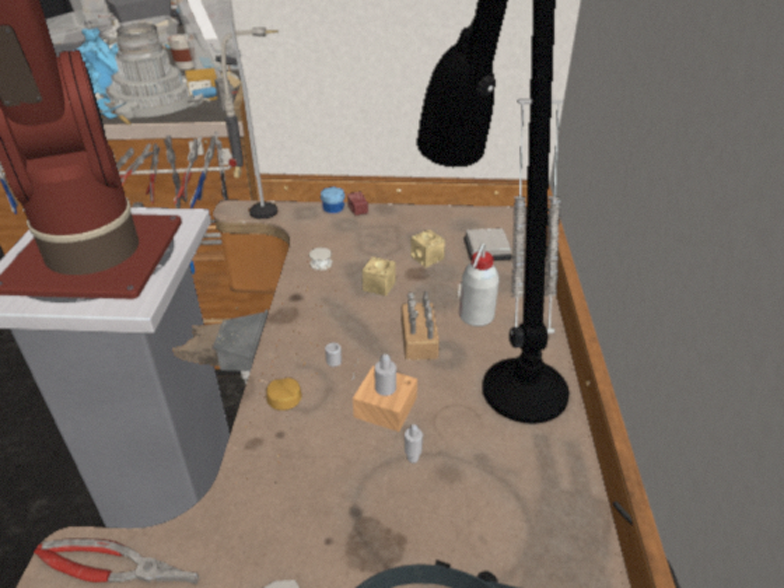

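View pics/top.png

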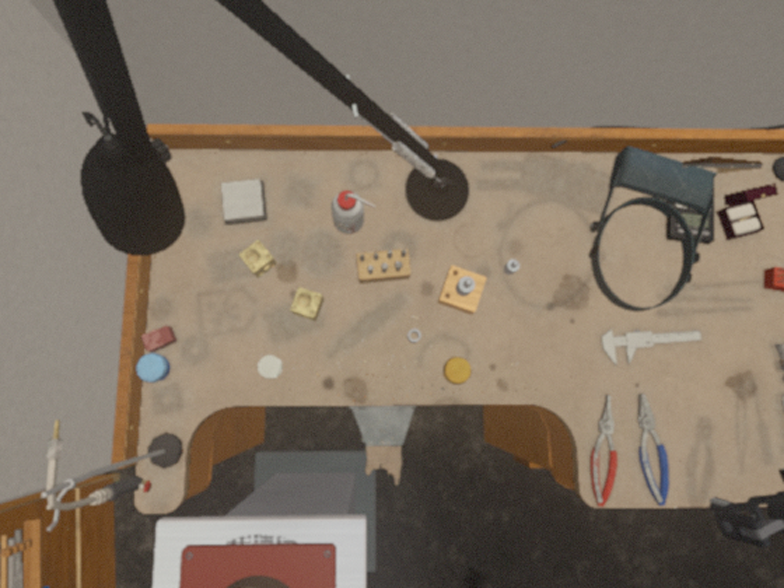

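The scene view (shown at 1.4x) has these look-alikes:
- **Punches:** the larger one stands in the wooden block at (386,378), and a smaller one stands loose on the table at (413,443). The job is the one in the block.
- **Cubes:** one at (379,276) is about (0.477,-0.065), 0.48 m from the base. The other at (428,248) is about (0.551,0.013), 0.55 m away. The nearer one is meant.

The sleeve is at (333,354).

```bash
python3 - <<'E'
from h import *
s=robot.get_state(); print(s['eef_rot'],s['opening'],s['force'])
for n in ['scene','top']:
    c=cam(n); X=cloud(c); m=(c['range_z']>0)&(X[...,2]>.1)&(X[...,0]>.3)&(X[...,0]<.75)&(X[...,1]<.15)&(X[...,1]>-.6)
    P=X[m]
    for a in np.arange(.1,.9,.1):
        Q=P[(P[:,2]>a)&(P[:,2]<a+.1)]
        if len(Q)>5: print(n,round(a,1),len(Q),np.percentile(Q,2,0).round(2),np.percentile(Q,98,0).round(2))
E
```

```text
[ 1.49714726e-06  9.84483365e-01  1.75477929e-01 -3.56075961e-06] 0.08541650741624893 [0.2953757  0.2662464  0.29577007]
scene 0.1 3467 [ 0.54 -0.29  0.1 ] [0.7  0.13 0.2 ]
scene 0.2 3884 [ 0.55 -0.23  0.2 ] [0.69 0.12 0.3 ]
scene 0.3 2489 [ 0.59 -0.17  0.3 ] [0.69 0.11 0.4 ]
scene 0.4 341 [ 0.66 -0.12  0.4 ] [ 0.68 -0.1   0.43]
top 0.1 1328 [ 0.53 -0.28  0.1 ] [0.69 0.15 0.2 ]
top 0.2 3011 [ 0.54 -0.22  0.2 ] [0.68 0.15 0.3 ]
top 0.3 2793 [ 0.58 -0.17  0.3 ] [0.67 0.15 0.4 ]
top 0.4 3045 [ 0.61 -0.12  0.4 ] [0.67 0.09 0.5 ]
top 0.5 1074 [ 0.62 -0.06  0.5 ] [0.66 0.08 0.54]
```

Request:
arm_command:
  commands:
    - [[3,5,0],[0,0,0],-1]
    - [[5,9,0],[0,0,0],-1]
    - [[8,13,0],[0,0,0],-1]
    - [[10,17,0],[0,0,0],-1]
    - [[12,21,0],[0,0,0],-1]
    - [[14,25,0],[0,0,0],-1]
    - [[16,29,0],[0,0,0],-1]
    - [[18,33,0],[0,0,0],-1]
    - [[18,36,0],[0,0,0],-1]
    - [[18,36,0],[0,0,0],-1]
    - [[18,36,0],[0,0,0],-1]

```text
time_s: 2.1
eef_pos: [0.4046, -0.2499, 0.2316]
eef_rot: [0.0, 0.984, 0.176, 0.0]
force: [-0.4, -0.3, 0.1]
opening: 0.0855
```

```bash
cat >> h.py <<'E'
def look(n,targets,img=None,k=1.4):
    c=cam(n); X=cloud(c); ok=c['range_z']>0
    if img: save(c,img,None,k)
    for t in targets:
        for d in robot.trace(n,t)[:4]:
            m=d['region']&ok
            if m.sum()<10: continue
            P=X[m]; zt=np.percentile(P[:,2],95); Q=P[P[:,2]>zt-.004]
            (x,y),r=cv2.minEnclosingCircle(Q[:,:2].astype(np.float32))
            print(t,round(d['conf'],2),np.array(d['extent']).astype(int),'ztop',zt.round(4),'topmean',Q.mean(0).round(4),'mid',((np.percentile(Q,2,0)+np.percentile(Q,98,0))/2).round(4),'circ',round(x,4),round(y,4),round(r,4),len(Q))
    return c,X
E
python3 - <<'E'
from h import *
c,X=look('wrist',['sleeve_mid','punch_collar','punch_holder'],'w1.png')
print(c['W'].round(3),c['fx'])
E
```

```text
sleeve_mid 0.62 [265 149 279 172] ztop 0.027 topmean [ 0.43   -0.2359  0.026 ] mid [ 0.4302 -0.2361  0.0259] circ 0.4299 -0.2365 0.0104 118
sleeve_mid 0.15 [222   7 309  80] ztop 0.0684 topmean [ 0.5359 -0.1943  0.0684] mid [ 0.5424 -0.1897  0.0685] circ 0.5328 -0.1894 0.0271 388
punch_collar 0.97 [352 114 382 135] ztop 0.0878 topmean [ 0.5037 -0.314   0.0867] mid [ 0.5039 -0.3144  0.0868] circ 0.504 -0.3147 0.0061 126
punch_collar 0.85 [420 111 452 129] ztop 0.0594 topmean [ 0.5387 -0.3928  0.0588] mid [ 0.5389 -0.393   0.0587] circ 0.5385 -0.3934 0.0044 61
punch_holder 0.65 [319  84 392 163] ztop 0.0354 topmean [ 0.5036 -0.3121  0.0342] mid [ 0.504  -0.3141  0.0342] circ 0.5037 -0.3133 0.0411 2115
[[ 0.347  0.901  0.261  0.471]
 [-0.938  0.333  0.098 -0.225]
 [ 0.002 -0.279  0.96   0.374]
 [ 0.     0.     0.     1.   ]] 289.6257811460418
```

View pics/w1.png

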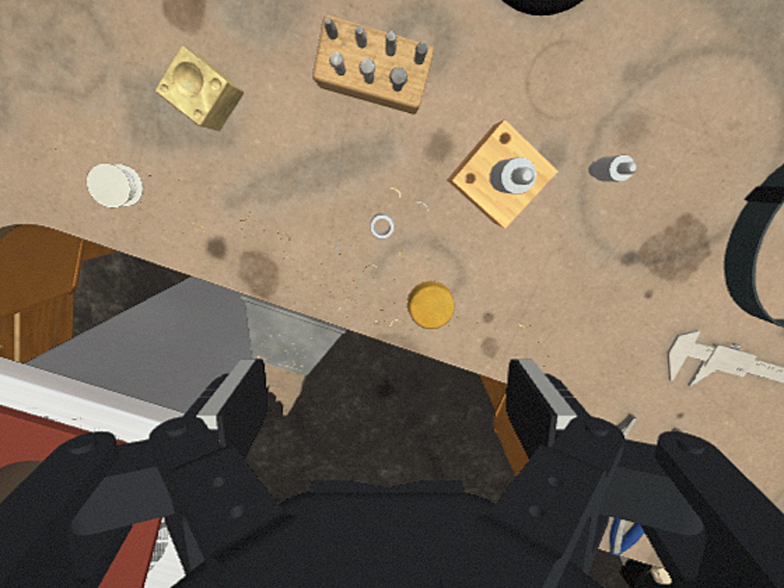

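The wrist view (1.4x) shows the sleeve ring at (382,226), the large punch in its block at (518,175), and the smaller look-alike at (622,167). The near cube is at (195,85). Spigot tops measure 0.088 m against 0.059 m, so the one in the block is the larger. I'll move above the sleeve.

Request:
arm_command:
  commands:
    - [[2.5,1.4,-3],[0,0,0],-0.3]
    - [[2.5,1.4,-7],[0,0,0],-0.3]
    - [[2.5,1.4,-11],[0,0,0],-0.3]
    - [[2.5,1.4,-13],[0,0,0],-0.3]
    - [[2.5,1.4,-13],[0,0,0],-0.3]
    - [[2.5,1.4,-13],[0,0,0],-0.3]

```text
time_s: 2.9
eef_pos: [0.4297, -0.2366, 0.1018]
eef_rot: [-0.0, 0.985, 0.175, -0.0]
force: [-0.7, -0.0, 0.7]
opening: 0.0556
```

```bash
python3 - <<'E'
from h import *
c,X=look('wrist',['sleeve_mid','punch_collar','dapping_block'],'w2.png')
s=robot.get_state();p=np.array(s['eef_pos']);print(p,s['opening'],'tcp px',proj(c,p),proj(c,[p[0],p[1],.026]))
for n in ['top','scene']:
  c=cam(n);X=cloud(c)
  for (a,b) in [(.15,.2),(.2,.25),(.25,.3),(.3,.4),(.4,.5)]:
    m=(c['range_z']>0)&(X[...,2]>a)&(X[...,2]<b)&(X[...,0]>.55)&(X[...,0]<.75)&(X[...,1]<.0)&(X[...,1]>-.4)
    if m.sum()>5: print(n,a,m.sum(),np.percentile(X[m],[1,50,99],axis=0).round(2).tolist())
E
```

```text
sleeve_mid 0.66 [265 196 287 230] ztop 0.0267 topmean [ 0.4305 -0.2361  0.0257] mid [ 0.4301 -0.2362  0.0251] circ 0.43 -0.2363 0.0105 290
punch_collar 0.95 [397 148 467 192] ztop 0.0876 topmean [ 0.5037 -0.3132  0.0866] mid [ 0.5038 -0.3136  0.0864] circ 0.4984 -0.3164 0.0013 367
punch_collar 0.6 [495 145 558 173] ztop 0.0532 topmean [ 0.5381 -0.3911  0.0534] mid [ 0.5387 -0.3921  0.0536] circ 0.538 -0.3923 0.0045 154
dapping_block 0.93 [ 14  21 125 111] ztop 0.0409 topmean [ 0.4799 -0.067   0.0396] mid [ 0.4804 -0.0668  0.0393] circ 0.48 -0.0663 0.0277 3447
dapping_block 0.51 [393 148 462 191] ztop 0.0876 topmean [ 0.5037 -0.3131  0.0867] mid [ 0.5038 -0.3133  0.0865] circ 0.5002 -0.3148 0.0039 361
[ 0.43043205 -0.23659697  0.10279846] 0.05570221648902531 tcp px (np.float64(276.1442927174912), np.float64(260.7311759033845)) (np.float64(275.9799088406159), np.float64(216.97758023927656))
top 0.15 284 [[0.65, -0.25, 0.15], [0.67, -0.24, 0.18], [0.7, -0.22, 0.2]]
top 0.2 356 [[0.65, -0.23, 0.2], [0.66, -0.21, 0.23], [0.7, -0.19, 0.25]]
top 0.25 286 [[0.65, -0.2, 0.25], [0.66, -0.18, 0.28], [0.68, -0.16, 0.3]]
top 0.3 823 [[0.65, -0.17, 0.3], [0.66, -0.14, 0.35], [0.68, -0.11, 0.4]]
top 0.4 1347 [[0.65, -0.12, 0.4], [0.66, -0.09, 0.46], [0.67, -0.05, 0.5]]
scene 0.15 1059 [[0.65, -0.26, 0.15], [0.67, -0.24, 0.17], [0.7, -0.22, 0.2]]
scene 0.2 1008 [[0.65, -0.23, 0.2], [0.67, -0.21, 0.22], [0.7, -0.19, 0.25]]
scene 0.25 668 [[0.65, -0.2, 0.25], [0.67, -0.19, 0.28], [0.69, -0.17, 0.3]]
scene 0.3 1349 [[0.65, -0.18, 0.3], [0.67, -0.15, 0.35], [0.69, -0.12, 0.4]]
scene 0.4 345 [[0.66, -0.12, 0.4], [0.67, -0.11, 0.41], [0.68, -0.1, 0.43]]
```

View pics/w2.png

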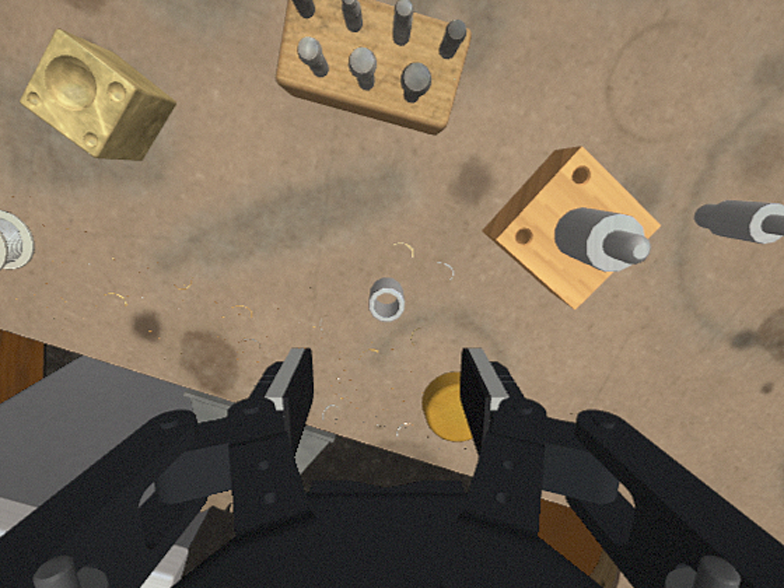

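The sleeve (1.4x: 386,300) is centred under the jaws, and both views agree to under 1 mm. I'll descend and grip gently.

Request:
arm_command:
  commands:
    - [[0,0,-4],[0,0,0],-0.3]
    - [[0,0,-7.5],[0,0,0],-0.3]
    - [[0,0,-9.7],[0,0,0],-0.3]
    - [[0,0,-9.7],[0,0,0],-0.3]
    - [[0,0,-9.7],[0,0,0],0.2]
    - [[0,0,-9.7],[0,0,0],0.5]
    - [[0,0,-9.7],[0,0,0],0.8]
    - [[0,0,-9.7],[0,0,0],0.8]
    - [[0,0,-9.7],[0,0,0],0.8]
    - [[0,0,-9.7],[0,0,0],0.8]
  newtons: 25

```text
time_s: 4.2
eef_pos: [0.4308, -0.2366, 0.006]
eef_rot: [0.001, 0.984, 0.175, 0.001]
force: [-0.5, 0.7, 7.8]
opening: 0.0185
```

Request:
arm_command:
  commands:
    - [[0,0,4],[0,0,0],0.8]
    - [[0,0,8],[0,0,0],0.8]
    - [[0,0,11],[0,0,0],0.8]
    - [[2,-2,11],[0,0,0],0.8]
    - [[4,-4,11],[0,0,0],0.8]
    - [[6,-6,11],[0,0,0],0.8]
    - [[7.4,-7.8,11],[0,0,0],0.8]
    - [[7.4,-7.8,11],[0,0,0],0.8]
    - [[7.4,-7.8,11],[0,0,0],0.8]

```text
time_s: 5.1
eef_pos: [0.5035, -0.3139, 0.1145]
eef_rot: [-0.0, 0.985, 0.175, 0.0]
force: [-0.7, -0.3, -0.5]
opening: 0.0187
```

```bash
python3 - <<'E'
from h import *
c,X=look('wrist',['sleeve_mid','punch_collar'],None)
save(c,'w3.png',(180,120,400,285),3)
p=np.array(robot.get_state()['eef_pos']);print(p,'spigot top px',proj(c,[.5038,-.314,.088]),'tcp',proj(c,p))
c,X=look('scene',['sleeve_mid','punch_collar']); save(c,'s3.png',(220,180,340,320),4)
look('top',['sleeve_mid','punch_collar'])
E
```

```text
sleeve_mid 0.93 [255 239 292 298] ztop 0.135 topmean [ 0.5038 -0.3136  0.1339] mid [ 0.5031 -0.3136  0.1333] circ 0.503 -0.314 0.0105 754
punch_collar 0.83 [258 203 296 244] ztop 0.0869 topmean [ 0.5064 -0.3142  0.0862] mid [ 0.5058 -0.3148  0.0861] circ 0.504 -0.3149 0.0059 175
punch_collar 0.68 [366 195 401 226] ztop 0.0595 topmean [ 0.5397 -0.3935  0.0587] mid [ 0.5394 -0.3941  0.0583] circ 0.5387 -0.3946 0.0048 136
[ 0.50321224 -0.31321926  0.11463826] spigot top px (np.float64(276.00882538048245), np.float64(241.68128177440673)) tcp (np.float64(274.3415724767969), np.float64(261.25881605632907))
sleeve_mid 0.63 [267 230 270 247] ztop 0.1341 topmean [ 0.4935 -0.3184  0.1337] mid [ 0.4938 -0.3175  0.1333] circ 0.4939 -0.3174 0.0038 5
punch_collar 0.63 [270 252 283 282] ztop 0.0864 topmean [ 0.5032 -0.3191  0.0863] mid [ 0.503  -0.3189  0.0861] circ 0.5031 -0.3172 0.0059 38
punch_collar 0.53 [288 304 303 333] ztop 0.0585 topmean [ 0.5385 -0.398   0.0584] mid [ 0.5384 -0.3975  0.0579] circ 0.5388 -0.3988 0.0035 25
```

View pics/w3.png

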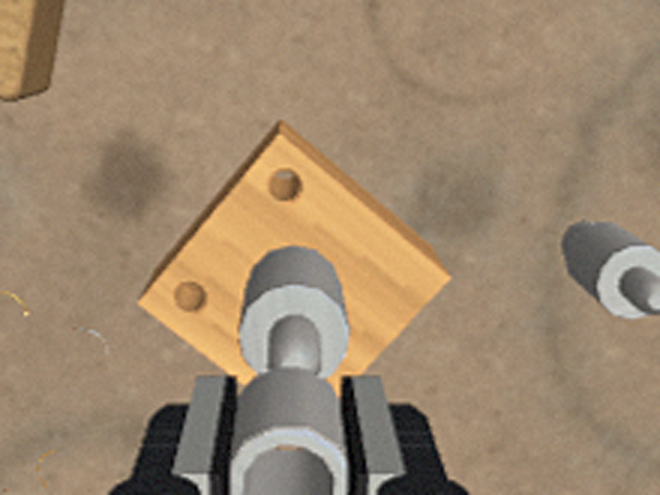

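View pics/s3.png

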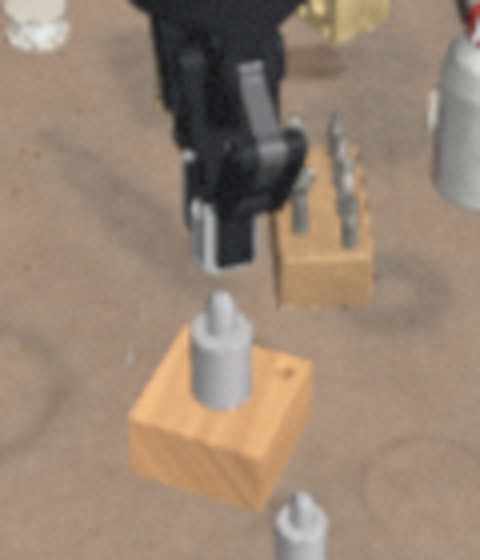

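Wrist view: the sleeve is held at crop (290,460) with its axis in line with the spigot at (296,345). The measured offset is under 1 mm. I'll lower slowly and watch the force.

Request:
arm_command:
  commands:
    - [[0.06,-0.06,-1],[0,0,0],0.8]
    - [[0.06,-0.06,-1.8],[0,0,0],0.8]
    - [[0.06,-0.06,-2.2],[0,0,0],0.8]
    - [[0.06,-0.06,-2.5],[0,0,0],0.8]
    - [[0.06,-0.06,-2.8],[0,0,0],0.8]
    - [[0.06,-0.06,-2.8],[0,0,0],0.8]

```text
time_s: 6.15
eef_pos: [0.504, -0.3144, 0.0858]
eef_rot: [-0.0, 0.984, 0.175, -0.0]
force: [-0.2, -0.8, -0.1]
opening: 0.0185
```

Request:
arm_command:
  commands:
    - [[0,0,-0.4],[0,0,0],0.8]
    - [[0,0,-0.7],[0,0,0],0.8]
    - [[0,0,-0.9],[0,0,0],0.8]
    - [[0,0,-1.0],[0,0,0],0.8]
    - [[0,0,-1.1],[0,0,0],0.8]
    - [[0,0,-1.1],[0,0,0],0.8]

```text
time_s: 6.75
eef_pos: [0.5044, -0.3146, 0.0761]
eef_rot: [0.0, 0.984, 0.175, 0.0]
force: [-1.5, 1.5, 5.9]
opening: 0.0188
```

Contact came at about the expected height, with 6 N upward. I'll let go and raise a little to check.

Request:
arm_command:
  commands:
    - [[0,0,0],[0,0,0],0.3]
    - [[0,0,0],[0,0,0],0]
    - [[0,0,0],[0,0,0],-0.3]
    - [[0,0,0],[0,0,0],-0.3]
    - [[0,0,0],[0,0,0],-0.3]
    - [[0,0,2],[0,0,0],-0.3]
    - [[-1,0,5],[0,0,0],-0.3]
    - [[-3,1,8],[0,0,0],-0.3]
    - [[-3,1,8],[0,0,0],-0.3]
    - [[-3,1,8],[0,0,0],-0.3]

```text
time_s: 7.75
eef_pos: [0.4743, -0.3048, 0.1561]
eef_rot: [0.001, 0.985, 0.175, 0.001]
force: [0.2, -1.0, -0.2]
opening: 0.0553
```

```bash
python3 - <<'E'
from h import *
c,X=look('wrist',['sleeve_mid','punch_collar','punch_holder','dapping_block'],None)
save(c,'w4.png',(200,100,400,260),3)
look('scene',['sleeve_mid','punch_collar','dapping_block']); look('top',['sleeve_mid','dapping_block'])
print(robot.get_state()['eef_pos'])
E
```

```text
sleeve_mid 0.9 [290 172 314 205] ztop 0.097 topmean [ 0.504  -0.3145  0.0959] mid [ 0.5039 -0.3145  0.0953] circ 0.5038 -0.3145 0.0103 321
punch_collar 0.87 [373 161 404 184] ztop 0.0598 topmean [ 0.5395 -0.3934  0.0591] mid [ 0.5394 -0.3938  0.0586] circ 0.5393 -0.394 0.0045 94
punch_collar 0.63 [286 164 318 195] ztop 0.0885 topmean [ 0.5042 -0.3146  0.0873] mid [ 0.5041 -0.3148  0.087 ] circ 0.5069 -0.3146 0.0077 147
punch_holder 0.67 [255 129 341 222] ztop 0.0353 topmean [ 0.507  -0.3132  0.0345] mid [ 0.5042 -0.3149  0.0342] circ 0.5045 -0.3152 0.0414 3002
punch_holder 0.55 [  0  70  72 136] ztop 0.0407 topmean [ 0.4806 -0.073   0.0395] mid [ 0.4806 -0.0721  0.0391] circ 0.4803 -0.0668 0.0275 1530
dapping_block 0.71 [  2  70  73 138] ztop 0.0407 topmean [ 0.4806 -0.073   0.0395] mid [ 0.4806 -0.0721  0.0391] circ 0.4803 -0.0668 0.0275 1524
dapping_block 0.22 [225 257 264 300] ztop 0.0206 topmean [ 0.3761 -0.3056  0.0189] mid [ 0.3762 -0.3056  0.0189] circ 0.3761 -0.3053 0.0205 895
sleeve_mid 0.74 [264 245 281 267] ztop 0.0967 topmean [ 0.5024 -0.3176  0.0957] mid [ 0.5026 -0.3168
[... 224 characters left out ...]
0708 topmean [ 0.5036 -0.3243  0.0698] mid [ 0.503  -0.3233  0.0697] circ 0.503 -0.3185 0.0126 51
dapping_block 0.6 [273 187 283 207] ztop 0.0418 topmean [ 0.4969 -0.0675  0.0405] mid [ 0.4972 -0.0684  0.0404] circ 0.4964 -0.0691 0.0109 17
dapping_block 0.63 [207 208 231 229] ztop 0.0424 topmean [ 0.4772 -0.0656  0.0406] mid [ 0.4783 -0.0657  0.0409] circ 0.4784 -0.0656 0.0262 218
dapping_block 0.56 [168 172 198 200] ztop 0.0424 topmean [0.5532 0.0148 0.0406] mid [0.5531 0.0162 0.041 ] circ 0.5529 0.016 0.027 214
dapping_block 0.54 [183 252 202 270] ztop 0.0227 topmean [ 0.3804 -0.0074  0.0209] mid [ 0.3798 -0.0079  0.0213] circ 0.3802 -0.0079 0.0177 175
[ 0.4741698  -0.30453559  0.15514493]
```

View pics/w4.png

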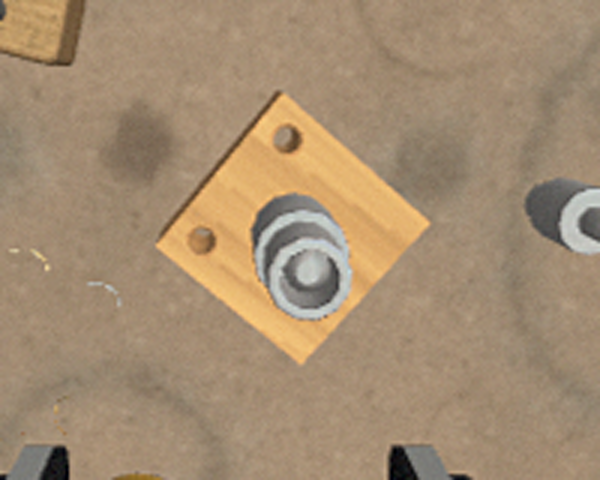

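The sleeve is seated: its top is at 0.096 m as expected, and it is concentric with the collar (crop 310,275). Next I'll grip the collar.

Request:
arm_command:
  commands:
    - [[1.5,-0.5,0],[0,0,0],-0.3]
    - [[2.97,-0.98,0],[0,0,0],-0.3]
    - [[2.97,-0.98,-3],[0,0,0],-0.3]
    - [[2.97,-0.98,-7],[0,0,0],-0.3]
    - [[2.97,-0.98,-10],[0,0,0],-0.3]
    - [[2.97,-0.98,-11.2],[0,0,0],-0.3]
    - [[2.97,-0.98,-11.2],[0,0,0],0]
    - [[2.97,-0.98,-11.2],[0,0,0],0.3]
    - [[2.97,-0.98,-11.2],[0,0,0],0.8]
    - [[2.97,-0.98,-11.2],[0,0,0],0.8]
    - [[2.97,-0.98,-11.2],[0,0,0],0.8]
    - [[2.97,-0.98,-11.2],[0,0,0],0.8]
  newtons: 60

```text
time_s: 9.55
eef_pos: [0.5051, -0.3149, 0.0453]
eef_rot: [0.001, 0.984, 0.175, 0.001]
force: [-1.0, 0.5, 7.6]
opening: 0.0241
```

Request:
arm_command:
  commands:
    - [[0,0,1],[0,0,0],0.8]
    - [[0,0,3],[0,0,0],0.8]
    - [[0,0,6],[0,0,0],0.8]
    - [[0,0,9],[0,0,0],0.8]
    - [[0,0,11.5],[0,0,0],0.8]
    - [[0,0,12],[0,0,0],0.8]
    - [[0,0,12],[0,0,0],0.8]

```text
time_s: 10.25
eef_pos: [0.5041, -0.3145, 0.164]
eef_rot: [0.001, 0.984, 0.175, 0.001]
force: [-0.0, 1.3, -3.3]
opening: 0.0244
```

Request:
arm_command:
  commands:
    - [[-0.3,2,0],[0,0,0],0.8]
    - [[-0.7,5,0],[0,0,0],0.8]
    - [[-1,8,0],[0,0,0],0.8]
    - [[-1.3,11,0],[0,0,0],0.8]
    - [[-1.6,14,0],[0,0,0],0.8]
    - [[-1.9,17,0],[0,0,0],0.8]
    - [[-2.1,20,0],[0,0,0],0.8]
    - [[-2.3,22.5,0],[0,0,0],0.8]
    - [[-2.4,24,0],[0,0,0],0.8]
    - [[-2.4,24.8,0],[0,0,0],0.8]
    - [[-2.4,24.8,0],[0,0,0],0.8]
    - [[-2.4,24.8,0],[0,0,0],0.8]

```text
time_s: 11.45
eef_pos: [0.4798, -0.0675, 0.163]
eef_rot: [0.0, 0.985, 0.175, -0.0]
force: [0.3, -0.7, -2.0]
opening: 0.0244
```

```bash
python3 - <<'E'
from h import *
s=robot.get_state();print(s['eef_pos'],s['force'],s['opening'])
for n,cr in [('wrist',(150,150,400,340)),('scene',(200,90,340,230)),('top',(170,150,300,260))]:
    c,X=look(n,['sleeve_mid','punch_collar','dapping_block'])
    save(c,n+'5.png',cr,3 if n!='scene' else 4)
E
```

```text
[ 0.47982022 -0.06751814  0.16299566] [ 0.29844838 -0.65346041 -2.02823329] 0.02442290930195088
sleeve_mid 0.83 [250 269 304 347] ztop 0.2143 topmean [ 0.4799 -0.0681  0.2133] mid [ 0.4795 -0.0681  0.2128] circ 0.4794 -0.0676 0.0113 1402
punch_collar 0.65 [249 231 303 319] ztop 0.2053 topmean [ 0.478  -0.0684  0.2057] mid [ 0.4788 -0.0687  0.2081] circ 0.4757 -0.0692 0.0047 162
dapping_block 0.84 [185  58 247 120] ztop 0.0411 topmean [0.5549 0.014  0.0398] mid [0.5545 0.0149 0.0395] circ 0.5544 0.0146 0.0271 1815
dapping_block 0.82 [246 167 305 227] ztop 0.041 topmean [ 0.4802 -0.0659  0.0399] mid [ 0.481  -0.0657  0.0394] circ 0.4809 -0.0656 0.0271 1324
dapping_block 0.57 [253 267 302 348] ztop 0.2143 topmean [ 0.4799 -0.068   0.2132] mid [ 0.4795 -0.0681  0.2127] circ 0.4795 -0.0687 0.011 1373
punch_collar 0.75 [262 130 276 152] ztop 0.1844 topmean [ 0.4687 -0.0766  0.1846] mid [ 0.4689 -0.0766  0.1847] circ 0.468 -0.0767 0.0052 16
punch_collar 0.49 [289 304 304 333] ztop 0.058 topmean [ 0.5383 -0.398   0.0579] mid [ 0.538  -0.3975  0.0576] circ 0.538 -0.3978 0.0044 28
dapping_block 0.68 [291 163 317 191] ztop 0.041 topmean [0.5532 0.0108 0.0399] mid [0.5526 0.0128 0.04  ] circ 0.5532 0.0139 0.0274 168
dapping_block 0.65 [258 183 284 212] ztop 0.0413 topmean [ 0.4789 -0.07    0.04  ] mid [ 0.4796 -0.0691  0.0402] circ 0.4796 -0.0694 0.0261 177
dapping_block 0.59 [202 207 231 230] ztop 0.043 topmean [ 0.4725 -0.0682  0.0503] mid [ 0.4757 -0.0653  0.0975] circ 0.4454 -0.0848 0.0532 174
```

View pics/scene5.png

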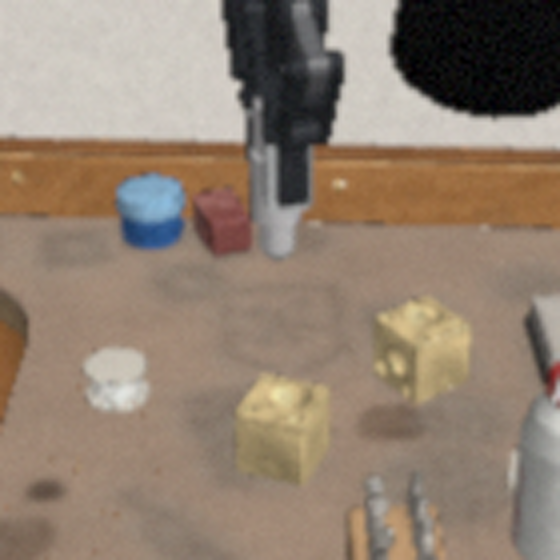

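View pics/wrist5.png

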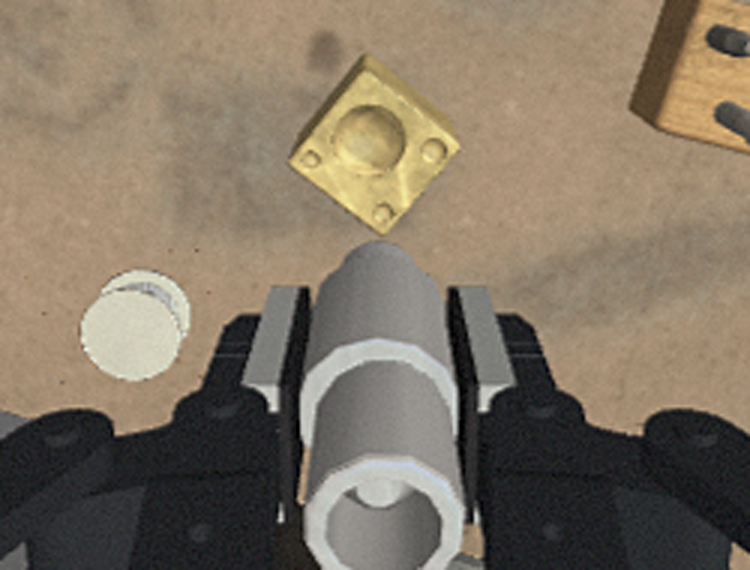

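The scene crop shows the punch upright in the jaws with its tip at (280,245), and the cube clear below at (283,425). The wrist crop shows the sleeve still concentric and down on the collar. The tip is at about 0.1275 m, so I'll shift +1/+1.5 mm and go down 70 mm, then check.

Request:
arm_command:
  commands:
    - [[0.1,0.15,-1],[0,0,0],0.8]
    - [[0.1,0.15,-3],[0,0,0],0.8]
    - [[0.1,0.15,-5],[0,0,0],0.8]
    - [[0.1,0.15,-6.5],[0,0,0],0.8]
    - [[0.1,0.15,-7],[0,0,0],0.8]
    - [[0.1,0.15,-7],[0,0,0],0.8]
    - [[0.1,0.15,-7],[0,0,0],0.8]

```text
time_s: 12.75
eef_pos: [0.4813, -0.0648, 0.0938]
eef_rot: [0.0, 0.984, 0.176, 0.0]
force: [-0.0, 0.5, -2.2]
opening: 0.0242
```

```bash
python3 - <<'E'
from h import *
s=robot.get_state();print(s['eef_pos'],s['force'],s['opening'])
for n in ['wrist','scene']:
    c,X=look(n,['sleeve_mid','punch_collar','dapping_block'])
    if n=='scene': save(c,'s6.png',(230,120,320,220),6)
E
```

```text
[ 0.48130328 -0.06476524  0.09378528] [-0.04200837  0.46358092 -2.22477205] 0.024217430600636698
sleeve_mid 0.6 [253 268 303 346] ztop 0.1451 topmean [ 0.4813 -0.0654  0.144 ] mid [ 0.4807 -0.0654  0.1434] circ 0.4811 -0.0662 0.0116 1404
punch_collar 0.95 [250 231 300 316] ztop 0.1361 topmean [ 0.4791 -0.0657  0.1362] mid [ 0.4785 -0.066   0.1356] circ 0.4775 -0.0661 0.004 147
punch_collar 0.27 [155 272 202 298] ztop 0.0205 topmean [ 0.3958 -0.0052  0.02  ] mid [ 0.3939 -0.0067  0.0198] circ 0.3904 -0.0066 0.0151 138
dapping_block 0.77 [154  36 243 125] ztop 0.041 topmean [0.5551 0.014  0.0398] mid [0.5548 0.0149 0.0394] circ 0.5547 0.0151 0.0271 3401
dapping_block 0.62 [241 183 314 245] ztop 0.0409 topmean [ 0.4859 -0.0638  0.0401] mid [ 0.4846 -0.0654  0.0394] circ 0.4811 -0.065 0.0271 1577
punch_collar 0.68 [290 304 303 331] ztop 0.0571 topmean [ 0.5383 -0.399   0.0573] mid [ 0.5381 -0.3987  0.0579] circ 0.538 -0.3978 0.0042 24
punch_collar 0.44 [255 182 282 211] ztop 0.0413 topmean [ 0.478  -0.0703  0.0399] mid [ 0.4783 -0.0684  0.04  ] circ 0.4781 -0.0703 0.0266 184
dapping_block 0.62 [294 164 319 187] ztop 0.0412 topmean [0.5532 0.0109 0.04  ] mid [0.5522 0.0121 0.0401] circ 0.5532 0.0127 0.0273 167
dapping_block 0.6 [256 183 283 212] ztop 0.0413 topmean [ 0.4785 -0.07    0.0399] mid [ 0.4792 -0.0687  0.04  ] circ 0.4781 -0.0703 0.0266 189
```

View pics/s6.png

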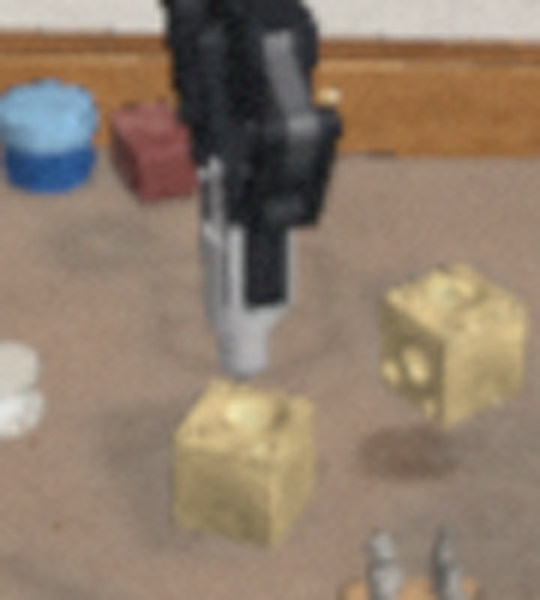

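The axis is over the cube centre to within 1 mm, and the tip is at about 0.058 m. I'll go down the last 11 mm.

Request:
arm_command:
  commands:
    - [[0,-0.05,-0.4],[0,0,0],0.8]
    - [[0,-0.05,-0.8],[0,0,0],0.8]
    - [[0,-0.05,-1.1],[0,0,0],0.8]
    - [[0,-0.05,-1.1],[0,0,0],0.8]
    - [[0,-0.05,-1.1],[0,0,0],0.8]
    - [[0,-0.05,-1.1],[0,0,0],0.8]

```text
time_s: 13.75
eef_pos: [0.481, -0.0653, 0.0824]
eef_rot: [-0.0, 0.984, 0.176, 0.0]
force: [-0.6, -0.1, -2.3]
opening: 0.0243
```

```bash
python3 - <<'E'
from h import *
s=robot.get_state();print(s['eef_pos'],s['force'],s['opening'],np.abs(s['joint_vel']).max())
look('wrist',['sleeve_mid','dapping_block'])
c=cam('scene'); save(c,'s7.png',(230,120,320,220),6)
p=np.array([.481,-.0655,.04]); print([ (np.array(proj(c,p+[0,0,d]))-[230,120])*6 for d in (0,.007)])
E
```

```text
[ 0.48098198 -0.06530725  0.08239214] [-0.55133345 -0.05634398 -2.32555541] 0.024255621521739268 0.0036059642921608204
sleeve_mid 0.72 [253 269 303 347] ztop 0.1337 topmean [ 0.481  -0.0659  0.1325] mid [ 0.4804 -0.066   0.132 ] circ 0.4802 -0.0659 0.0111 1370
dapping_block 0.74 [238 184 318 248] ztop 0.0409 topmean [ 0.4871 -0.0634  0.0401] mid [ 0.4854 -0.0654  0.0394] circ 0.4814 -0.0653 0.0271 1632
dapping_block 0.57 [144  32 241 124] ztop 0.0411 topmean [0.5551 0.014  0.0398] mid [0.5548 0.015  0.0395] circ 0.5547 0.0151 0.0271 3832
[array([245.30934482, 413.03231138]), array([245.11422998, 396.80392585])]
```

View pics/s7.png

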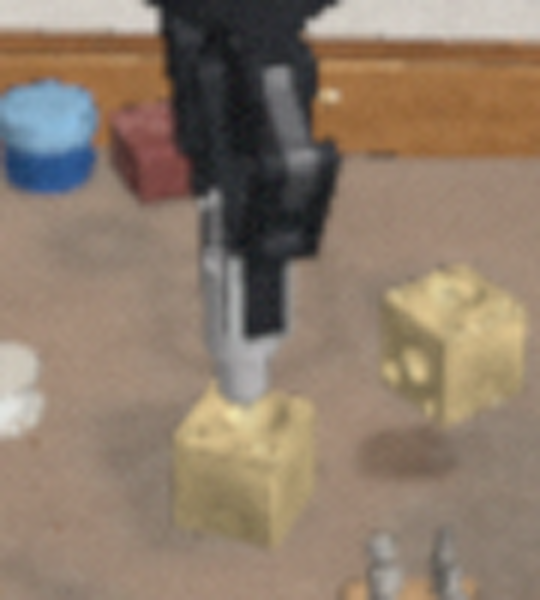

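The tip shows at (243,402), just above the projected top centre at (245,413). That fits about 6 mm of clearance, so I'm handing in.

```bash
python3 -c "
from rig import robot
print(robot.job_done())"
```

```text
the job is handed in; nothing more can be done
None
```

The job is handed in, about 14 s into the 67 s allowed, and no verdict was reported. I seated the sleeve on the larger punch in the block and let go. Then I gripped the punch by its collar at 60 N, carried it past the stand, and stopped over the cube nearest the base.

Last checks before handing in:
- **Sleeve:** after letting go in the block, its top was at 0.096 m, as it should be when fully home. It was still concentric with the punch over the cube.
- **Tip position:** it is within about 1 mm of the cube's centre line, measured on the sleeve's axis.
- **Clearance:** the tip is about 6 to 7 mm above the cube, a little more than the 5 mm asked but inside the 1.5 to 13 mm window. The scene picture agrees.
- **Grip and contact:** the opening was steady at 24 mm, and the force on the tool was only the punch's weight, so there was no sign of touching the cube.

**Small disagreements:**
- **Cube centre:** the scene camera put it 3 to 5 mm away from the wrist camera's value. I relied on the wrist camera, which measured sleeve and cube together.
- **Finger opening:** it read about 2 mm under the true diameters.
- **Bystanders:** I did not measure them again at the end; nothing looked moved in the pictures.

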